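# Clip the protection board into a battery sled and hold the cell pack ready over it

### The job

Press the raised end of the blue protection board down into the battery sled until the orange clip snaps over it and the board lies flat. Then pick up the blue two-cell pack, carry it over the things standing between, and hold it centred over the board, lengthwise in line with the sled, level, with a gap of about 15 mm beneath it so that I can slip the gap pads in. Do not touch the board or the sled with the pack, do not shift the tip cleaner, solder spool or flux bottle, and finish still holding the pack there.

Things in the scene. Friction and masses are not known exactly. Their poses are not given: they have to be found in the camera images.
- battery_sled: Battery sled, fixed: aluminium plate 156x76x6 mm with black fittings. Origin: centre of its underside; x along it from the orange clip (-x) to the black end stop (+x), z up. Board seat 10 mm above the bench. Side guides at y = +-24 to 27.5 mm, 15.5 mm high; end stop's face x = 43 mm, 21.5 mm high; its lip x 37 to 44 mm, 15 to 19 mm high. Stands left or right of the things in the middle
- protection_board: Blue circuit board, loose: rigid plate 84 (x) x 46 (y) x 3 mm, 30 g, flat black chips 1 mm high on top. Origin: centre of its underside; x as the sled's x, z up. At the start its +x end sits under the end stop's lip and its -x end rides high on the clip's slope (tilt about 0.13 rad). Home, its underside is 10 mm and its top 13 mm above the bench, with the clip over its -x edge
- clip (a joint): Orange sprung clip at the -x end of the sled, a slide: 0 = sprung fully in (also at the start, with the board riding on its slope), grows as its nose is pushed out along the sled's -x, at most 0.007 m; spring 300 N/m, preload 1.5 N
- clip_nose (a point): Point on the sloping inner face of the orange clip's nose: x = -40.5 mm, 20 mm high in the sled's frame. The nose is 20 mm wide and reaches in to x = -38.5 mm; its underside is 14 mm and its top 25 mm above the bench
- press_spot (a point): Good place to press: on the free part of the board's top face as it lies when home, x = -18 mm, y = 0 in the sled's frame, 13 mm above the bench (at the start the board's face is about 8 mm higher there). Pressing straight down here with about 8 N snaps the board in; then it rests on rigid ribs
- bay (a point): Centre of the board's top face when home: on the sled's middle, 13 mm above the bench; axes as the sled's
- cell_pair: Cell pack, loose: two blue cylinders side by side, in a blue sleeve with an amber tape across, 37 (x) x 66 (y) x 19 mm, about 100 g, lying flat. Origin: centre of its underside; y is its length (the cells' axes), z up. Grip it across its 37 mm width. Either end may point either way in the sled
- pack_base (a point): Centre of the pack's underside (the pack's own origin)
- tip_cleaner: Black domed tip cleaner with brass wool, 56 mm across, 62 mm high, loose, to be left alone. Origin: centre of its underside
- solder_spool: Spool of solder with blue flanges, 62 x 58 x 40 mm, standing on a flange, loose, to be left alone. Origin: centre of its underside
- flux_bottle: Small dropper bottle with an upright needle, 30 mm across, 99 mm high with the needle, loose, to be left alone. Origin: centre of its underside
There are look-alikes about, which are no part of the job. What is meant by the cell_pair is not green, and is the larger of those in its own colour.

How it is judged:
On the way, in this order (a step that is already met when the one before it is completed fails the run):
1. the board is pressed home: flat on its seat with the clip sprung back over its edge, and the fingers off it (angle between the z axis of protection_board and the z axis of battery_sled, either way round below 0.02 rad and z of protection_board in the frame of battery_sled between 0.0085 and 0.0115 m and x of protection_board in the frame of battery_sled between -0.004 and 0.004 m and value of joint clip below 0.0015 m and contact force between the fingers and protection_board below 0.3 N), for 0.2 s.
2. the pack is lifted clear of the bench (height (world z) of pack_base above 0.05 m and contact force between cell_pair and the fingers above 1 N), for 0.1 s.
At the end, for the whole second after the job is handed in: Board flat on its seat (0.02 rad, 1.5 mm), clip back in over its edge. Pack held still in the fingers, underside 6 to 26 mm above the board, centred within 7 mm along and across the sled, in line (either way round) and level within 0.12 rad; pack and fingers touch neither board nor sled (all of step 1 and x of pack_base in the frame of bay between -0.007 and 0.007 m and y of pack_base in the frame of bay between -0.007 and 0.007 m and z of pack_base in the frame of bay between 0.006 and 0.026 m and angle between the y axis of cell_pair and the x axis of battery_sled, either way round below 0.12 rad and angle between cell_pair's own z axis and vertical below 0.12 rad and contact force between cell_pair and battery_sled below 0.05 N and contact force between cell_pair and protection_board below 0.05 N and contact force between cell_pair and the fingers above 1 N and contact force between the fingers and battery_sled below 0.3 N and linear speed of cell_pair below 0.02 m/s and angular speed of cell_pair below 0.15 rad/s); the arm keeps its last pose, push and grip.
It fails at once if the tip cleaner is shifted by more than 15 mm (distance of tip_cleaner from where it was at the start of the episode above 0.015 m).
It fails at once if the solder spool is shifted by more than 15 mm (distance of solder_spool from where it was at the start of the episode above 0.015 m).
It fails at once if the flux bottle is shifted by more than 15 mm (distance of flux_bottle from where it was at the start of the episode above 0.015 m).
It fails at once if the pack touches the board or the sled (contact force between cell_pair and protection_board above 1 N or contact force between cell_pair and battery_sled above 1 N).
It also fails if it takes over 45 s, if anything falls off the work surface, if the arm or the gripper's body presses on something with over 40 N, if the wrist force passes 120 N, or if a joint passes its speed limit or range.

### The arm

A 6-joint arm with a two-finger parallel gripper is mounted at the origin on a cart in front of the work surface, level with it; the furniture and walls round the work are solid. World frame = base frame: x ahead of the robot, y to its left, z up, the work surface at z = 0. Lengths are in m, angles in rad, forces in N, time in s.
With the tool pointing down it reaches from about 0.2 to 0.875 m from the base axis. Payload 3.4 kg.
Tool frame: the origin (TCP) lies between the finger pads; the fingertips stand 25 mm ahead of it and the grasp point (between the pads) lies 6 mm ahead of it (r.nose_length is the z of the fingertips in the tool frame, in m); z points along the fingers, x is the direction in which the jaws open and shut, and the axes are right-handed (so a half turn about z gives the same grasp; the last joint's range is limited). The gripper opens to 94 mm and grips with 3 to 60 N. Pads are 16 mm wide; open, the fingers measure 119 mm over their backs; the gripper's body (75 mm by 177 mm) begins 78 mm behind the grasp point.
Start: joints at [1.21, 0.276, 1.505, -0, 1.361, -0.121], TCP at [0.137, 0.559, 0.23] pointing down, gripper open.
Joint ranges: [-2.89, 2.89], [-0.75, 2.08], [0.22, 2.7], [-1.18, 4.32], [0.11, 2.71], [-2.7, 2.7]. Speed limits (rad/s): [2.57, 2.57, 3.14, 3.14, 3.14, 3.14].

### API

Orientations are given as a unit quaternion [w, x, y, z].
In Python, from plant import r, gripper_to, inverse_kinematics, vision, models, telemetry gives the robot as it stands. Calls block until the motion is done:
- r.move_to(position, orientation): joint-space move of the TCP to a pose.
- r.move_l(position, rot=None, vel=0.15, guard=None): straight line of the TCP; rot=None keeps the orientation; vel is the mean speed in m/s. With guard (N) it stops when the force on the tool has changed by that much, and returns True; else False.
- r.movej(angles): joint-space move.
- gripper_to(opening, f_grip=None): finger opening in m; f_grip is the grip in N (None keeps the last); returns when the fingers have stopped.
- r.hold(seconds).
- inverse_kinematics(position, orientation): joint angles nearest the present ones, or None.
- vision.snapshot(name): name is "scene" or "top" or "wrist"; returns the picture (480x640x3 uint8, red, green, blue); there is no depth.
- vision.get_calibration(name): a dict with "fx", "fy", "cx", "cy" (pixels), "D" ([k1, k2, p1, p2, k3] as OpenCV has them; the pictures are not rectified), "position" and "orientation" of the camera in the world. Camera axes: x right, y down, z forward; pixel columns grow to the right and rows downward; lengths in m; the calibration is good to about 2 mm. A picture is of the moment at which its call begins: read the wrist's pose just before it. get_calibration takes no time and is no camera call; for the wrist camera it gives the pose at the moment of the call.
A pose or a line that the arm cannot do raises r.PlanningError and nothing moves.
- r.sign_off(): hands the job in, once; it reports no verdict.
Trained networks look in the newest picture that a camera, given by its name, has taken for a name from the list of things; names that differ only in an ending like _2 or _b are one class to them, and where a whole thing is asked for, a point or a joint stands for the part that bears it (a point fixed in the world has none). Each returns a list of dicts, best first, with "score" (0 to 1); they miss things now and then, are a little off and sometimes report something else, mostly with a low value. They report only what shows in the picture. A call takes as long as a camera call. They do not tell look-alikes from the thing itself.
- models.boxes_of(thing, camera): "at" ([x, y, z] in m, in world coordinates, good to about 4 mm: the middle of the surface that is visible of it).
- models.regions_of(thing, camera): "pixels" (480x640 bool, what is visible of it).
- models.mark_of(thing, camera): "at" ([x, y, z] in m, in world coordinates, good to about 4 mm: a listed point, or the origin of a listed thing).
Readings, each from a call of its own:
- telemetry.current_t(): time.
- telemetry.current_joints(): joint angles.
- telemetry.current_dq(): joint speeds.
- telemetry.current_joint_efforts(): joint torques, N m.
- telemetry.current_ee_pos(): TCP position.
- telemetry.current_tool_rot(): TCP orientation.
- telemetry.current_wrist_force(): force on the tool from outside, world axes, zero at the start.
- telemetry.current_torque(): the same for the moment, N m.
- telemetry.current_opening(): finger opening in m.
Only numpy, scipy, OpenCV 4.12 (cv2) and the standard library are available. Lean on these libraries where they do the work, as an engineer would, in place of code of your own. Each camera call takes 0.05 s, during which the arm holds its last target.

## Working session

There is one attempt and no reset: what is moved stays moved. The work goes in short steps, each a Python script; the robot and the scene stay as the last script left them, time stands still between calls to the robot, and variables do not carry over. Pictures are saved under pics/ and viewed, and the job is handed in when it is done.

```bash
ls; mkdir -p pics; python3 - <<'E'
from plant import r, vision, models, telemetry
import cv2
for n in ("scene","top"):
    im=vision.snapshot(n); cv2.imwrite(f"pics/{n}0.png",im[:,:,::-1])
    c=vision.get_calibration(n); print(n,c['position'],c['orientation'])
    for t in ["battery_sled","protection_board","cell_pair","tip_cleaner","solder_spool","flux_bottle"]:
        for d in models.mark_of(t,n)[:4]: print(n,t,d['at'],d['score'])
    for t in ["clip_nose","press_spot","bay","pack_base"]:
        for d in models.mark_of(t,n)[:4]: print(n,t,d['at'],d['score'])
print(telemetry.current_t())
E
```

```text
pics
scene [0.18998218 0.60341765 0.79633524] [ 0.07893264 -0.20021153  0.92207382 -0.32165952]
scene battery_sled [0.5489, -0.1111, 0.0024] 0.78
scene protection_board [0.5464, -0.1127, 0.018] 0.85
scene cell_pair [0.4257, 0.2391, 0.0035] 0.86
scene cell_pair [0.471, 0.1502, 0.0027] 0.73
scene cell_pair [0.3348, 0.2209, -0.0042] 0.62
scene cell_pair [0.5468, -0.1091, 0.0025] 0.42
scene tip_cleaner [0.4416, -0.0059, 0.001] 0.81
scene solder_spool [0.5875, 0.065, 0.0031] 0.62
scene flux_bottle [0.5143, 0.0203, 0.0016] 0.61
scene flux_bottle [0.5848, 0.0602, 0.0017] 0.45
scene clip_nose [0.5085, -0.1159, 0.0204] 0.42
scene press_spot [0.5274, -0.113, 0.0102] 0.73
scene bay [0.5453, -0.1073, 0.02] 0.62
scene pack_base [0.3266, 0.2184, -0.001] 0.97
scene pack_base [0.4682, 0.1525, -0.0018] 0.89
scene pack_base [0.4273, 0.244, 0.0004] 0.71
top [0.30834607 0.03774318 0.89920366] [ 0.06749684 -0.69809789  0.71085928 -0.05275028]
top battery_sled [0.5465, -0.1096, 0.0004] 0.69
top protection_board [0.4689, 0.1526, -0.0007] 0.62
top protection_board [0.548, -0.1056, 0.0161] 0.57
top cell_pair [0.4248, 0.2472, -0.0018] 0.86
top cell_pair [0.4645, 0.1543, -0.0053] 0.68
top cell_pair [0.3286, 0.2182, -0.0017] 0.66
top tip_cleaner [0.4437, -0.009, 0.0005] 0.96
top solder_spool [0.5851, 0.0631, -0.001] 0.74
top solder_spool [0.5293, -0.1181, 0.0148] 0.54
top flux_bottle [0.5134, 0.0203, -0.0039] 0.53
top clip_nose [0.5058, -0.1209, 0.0231] 0.61
top press_spot [0.5315, -0.1144, 0.0139] 0.61
top press_spot [0.4701, 0.1545, -0.0009] 0.22
top bay [0.5448, -0.1072, 0.0175] 0.91
top pack_base [0.335, 0.2135, -0.0007] 0.91
top pack_base [0.4668, 0.1542, 0.0004] 0.6
top pack_base [0.4282, 0.2395, 0.0011] 0.52
1.1
```

View pics/scene0.png

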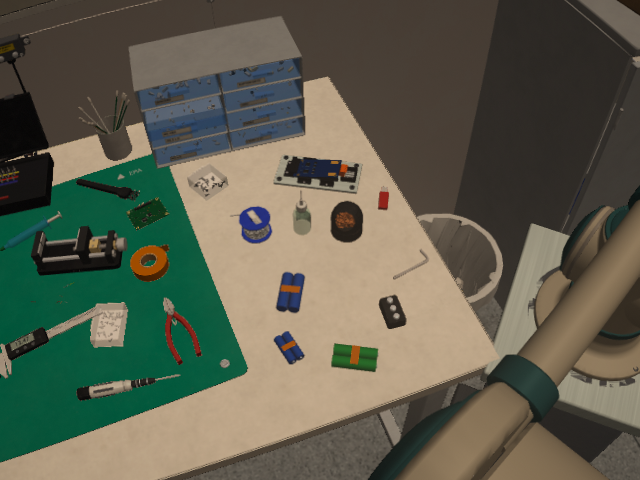

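View pics/top0.png

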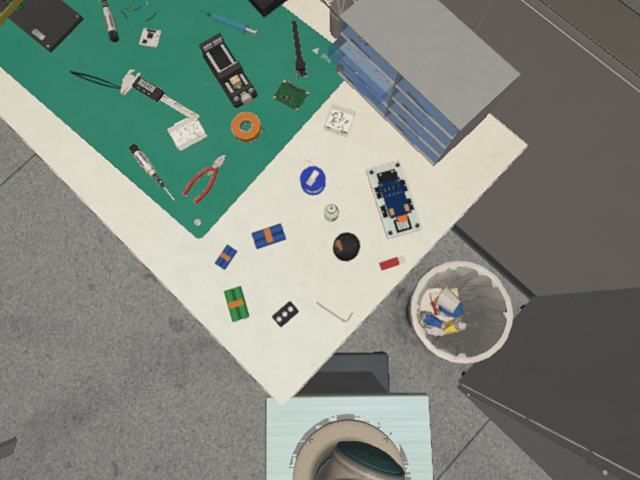

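Look-alikes for the pack, by scene pixel:
- large blue at (291,291), about (0.468, 0.153) m
- small blue at (289,347)
- green at (355,357)

The description fits the large blue one. Next I'll take crops and measure the geometry.

```bash
cat > h.py <<'E'
import numpy as np, cv2
from scipy.spatial.transform import Rotation as R
from plant import r, gripper_to, inverse_kinematics, vision, models, telemetry
def rot(q): return R.from_quat([q[1],q[2],q[3],q[0]])
def quat(Rm):
    q=Rm.as_quat(); return [q[3],q[0],q[1],q[2]]
def down(yaw): # tool z down, tool x at angle yaw in the world
    x=np.array([np.cos(yaw),np.sin(yaw),0]); z=np.array([0,0,-1.]); y=np.cross(z,x)
    return quat(R.from_matrix(np.c_[x,y,z]))
def K(c): return np.array([[c['fx'],0,c['cx']],[0,c['fy'],c['cy']],[0,0,1.]])
def px2w(c,uv,z):
    uv=np.asarray(uv,float).reshape(-1,1,2)
    n=cv2.undistortPoints(uv,K(c),np.array(c['D'],float)).reshape(-1,2)
    d=rot(c['orientation']).apply(np.c_[n,np.ones(len(n))]); p=np.array(c['position'])
    z=np.broadcast_to(z,len(n)); s=(z-p[2])/d[:,2]
    return p+d*s[:,None]
def w2px(c,P):
    P=np.asarray(P,float).reshape(-1,3)
    Pc=rot(c['orientation']).inv().apply(P-np.array(c['position']))
    return cv2.projectPoints(Pc,np.zeros(3),np.zeros(3),K(c),np.array(c['D'],float))[0].reshape(-1,2)
def snap(n,f):
    c=vision.get_calibration(n); im=vision.snapshot(n); cv2.imwrite(f"pics/{f}.png",im[:,:,::-1]); return c,im
E
python3 - <<'E'
from h import *
c=vision.get_calibration('scene'); 
print("cabinet base",px2w(c,[[155,162],[305,133]],0).round(3).tolist())
t=cv2.imread('pics/top0.png'); s=cv2.imread('pics/scene0.png')
a=cv2.resize(t[140:310,200:440],(780,552),interpolation=cv2.INTER_CUBIC); cv2.imwrite('pics/crop1.png',a)
a=cv2.resize(s[140:380,220:440],(550,600),interpolation=cv2.INTER_CUBIC); cv2.imwrite('pics/crop2.png',a)
w=vision.get_calibration('wrist'); q=telemetry.current_tool_rot(); p=telemetry.current_ee_pos()
T=rot(q)
print("cam in tool",T.inv().apply(np.array(w['position'])-p), (T.inv()*rot(w['orientation'])).as_matrix().round(3), w['fx'])
ct=vision.get_calibration('top')
E
```

```text
cabinet base [[0.853, -0.013, 0.0], [0.618, -0.205, 0.0]]
cam in tool [ 0.0018965  -0.07514406 -0.15466944] [[ 1.    -0.     0.001]
 [-0.     0.964  0.264]
 [-0.001 -0.264  0.964]] 361.7751399630275
```

View pics/crop1.png

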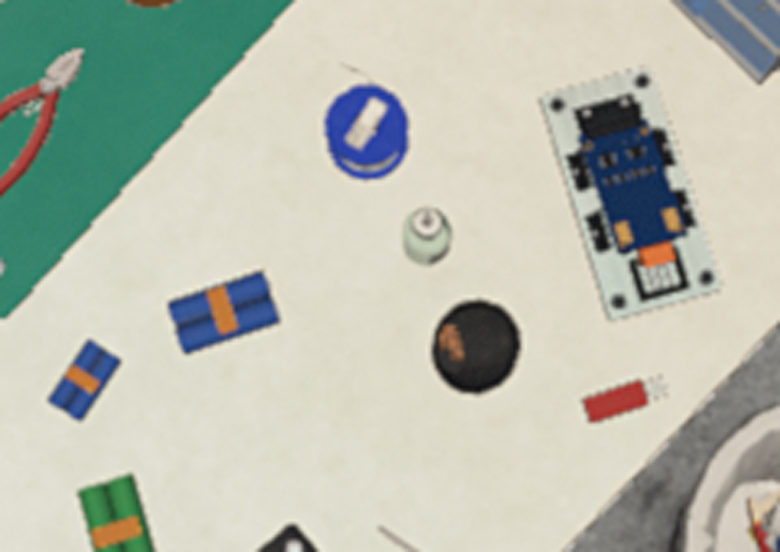

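View pics/crop2.png

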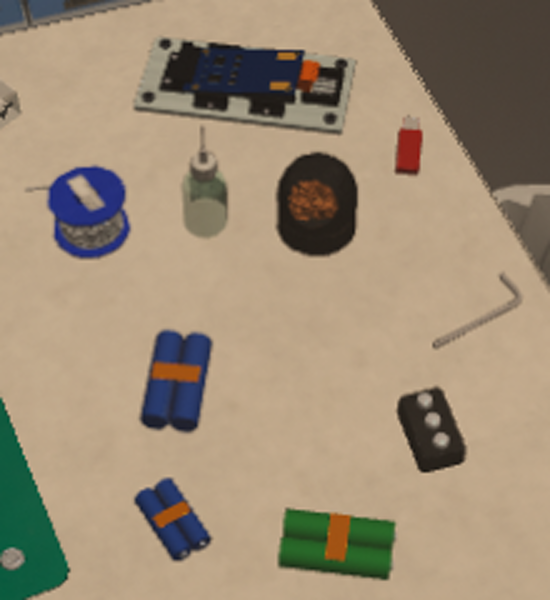

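The crops confirm the choice. The large blue pack is at crop1 (223,312), with the smaller blue at (85,380) and the green at (117,515). The sled's orange clip is at its near end. Next I'll take wrist views of the pack and the sled.

```bash
python3 - <<'E'
from h import *
c=vision.get_calibration('top'); im=vision.snapshot('top')
for d in models.regions_of('cell_pair','top'):
    m=d['pixels']; ys,xs=np.nonzero(m); P=px2w(c,np.c_[xs,ys],0.012)
    rc=cv2.minAreaRect((P[:,:2]*1000).astype(np.float32)); print(d['score'],rc, m.sum())
    b=cv2.boxPoints(rc)
    if np.hypot(rc[0][0]-468,rc[0][1]-153)<25:
        e=[b[1]-b[0],b[2]-b[1]]; l=max(e,key=np.linalg.norm); ang=np.arctan2(l[1],l[0]); print('long axis',ang)
        yaw=ang+np.pi/2
        best=None
        for k in (-2,-1,0,1,2):
            y=yaw+k*np.pi; q=inverse_kinematics([0.468,0.153,0.2],down(y))
            if q is not None: print(k,y,np.round(q,3))
for s in (0,1):
  y=0.28-np.pi/2+s*np.pi
  print('sled',s,inverse_kinematics([0.547,-0.11,0.2],down(y)))
E
```

```text
0.75 ((332.5975341796875, 218.8903350830078), (65.06080627441406, 37.075050354003906), 17.1058406829834) 568
0.67 ((469.2542724609375, 152.93336486816406), (38.06601333618164, 67.94319152832031), 17.68256378173828) 564
long axis -1.2621776
-2 -5.9745665 [ 0.175  0.172  1.724 -0.     1.245 -0.134]
0 0.30861878 [ 0.175  0.172  1.724 -0.     1.245 -0.134]
2 6.5918045 [ 0.175  0.172  1.724 -0.     1.245 -0.134]
0.65 ((427.7740478515625, 242.59483337402344), (28.546293258666992, 48.7267951965332), 56.74502182006836) 319
sled 0 [-3.23156771e-01  2.69180794e-01  1.59212437e+00 -4.44089210e-16
  1.28028749e+00  9.67639556e-01]
sled 1 [-3.23156771e-01  2.69180794e-01  1.59212437e+00 -4.44089210e-16
  1.28028749e+00 -2.17395310e+00]
```

```bash
python3 - <<'E'
from h import *
r.move_to([0.468,0.153,0.22],down(0.3086))
c,im=snap('wrist','w_pack')
np.save('cw_pack.npy',c,allow_pickle=True)
for d in models.regions_of('cell_pair','wrist'):
    m=d['pixels']; ys,xs=np.nonzero(m); P=px2w(c,np.c_[xs,ys],0.010)
    print(d['score'],cv2.minAreaRect((P[:,:2]*1000).astype(np.float32)), m.sum())
for d in models.mark_of('pack_base','wrist'): print(d)
r.move_to([0.535,-0.11,0.22],down(0.28-np.pi/2))
c,im=snap('wrist','w_sled'); np.save('cw_sled.npy',c,allow_pickle=True)
for t in ['battery_sled','clip_nose','press_spot','bay','protection_board']:
  for d in models.mark_of(t,'wrist'): print(t,d)
print(telemetry.current_t())
E
```

```text
0.93 ((429.7215270996094, 244.09307861328125), (27.921449661254883, 48.035892486572266), 56.295555114746094) 1411
0.84 ((471.38507080078125, 154.05380249023438), (36.37483596801758, 67.44227600097656), 18.496763229370117) 2206
0.72 ((333.27703857421875, 219.6791229248047), (69.85813903808594, 36.806705474853516), 16.17243766784668) 2768
0.17 ((545.37109375, -102.20994567871094), (155.64491271972656, 72.99893951416016), 17.126384735107422) 3710
{'at': [0.4692, 0.1531, -0.0033], 'score': 0.78}
{'at': [0.4268, 0.2478, 0.0005], 'score': 0.66}
{'at': [0.3288, 0.2193, -0.0005], 'score': 0.61}
battery_sled {'at': [0.4469, -0.0069, 0.0005], 'score': 0.6}
clip_nose {'at': [0.5066, -0.1173, 0.022], 'score': 0.5}
protection_board {'at': [0.5413, -0.107, 0.0176], 'score': 0.89}
4.6083
```

View pics/w_pack.png

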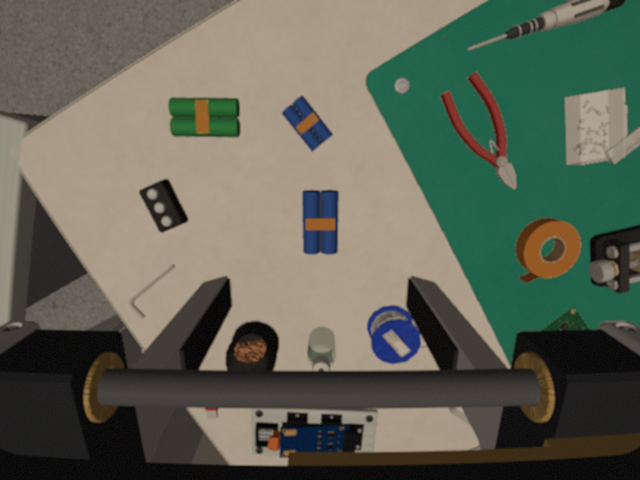

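View pics/w_sled.png

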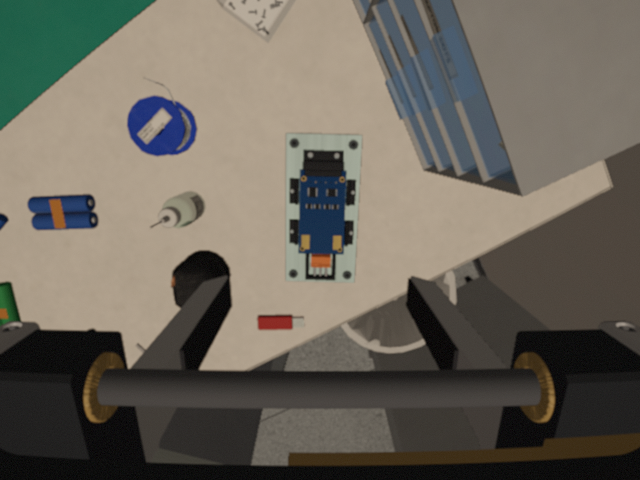

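```bash
python3 - <<'E'
from h import *
im=cv2.imread('pics/w_sled.png'); a=cv2.resize(im[120:295,240:400],(549,600),interpolation=cv2.INTER_CUBIC); cv2.imwrite('pics/crop3.png',a)
for n in ('wrist','top','scene'):
    c=vision.get_calibration(n); vision.snapshot(n)
    for d in models.regions_of('battery_sled',n)[:1]:
        m=d['pixels'].copy()
        for e in models.regions_of('protection_board',n)[:1]:
            print('board ov',e['score'],e['pixels'].sum())
        k=cv2.convexHull(np.argwhere(m)[:,::-1].astype(np.int32))
        P=px2w(c,k.reshape(-1,2),0.006)
        print(n,d['score'],m.sum(),cv2.minAreaRect((P[:,:2]*1000).astype(np.float32)))
    for t in ['clip_nose','bay','press_spot','battery_sled']:
      for d in models.mark_of(t,n)[:1]: print(n,t,d)
E
```

```text
board ov 0.66 3613
wrist 0.63 7447 ((547.0017700195312, -107.64891052246094), (156.6897735595703, 77.63182830810547), 14.798590660095215)
wrist clip_nose {'at': [0.5078, -0.1182, 0.0192], 'score': 0.58}
top 0.48 163 ((580.3456420898438, -66.93763732910156), (63.27891540527344, 13.73971176147461), 17.352935791015625)
board ov 0.56 766
scene 0.65 1781 ((544.22900390625, -106.13426971435547), (156.7643585205078, 80.5768814086914), 14.473430633544922)
scene clip_nose {'at': [0.5448, -0.1109, 0.0014], 'score': 0.67}
scene bay {'at': [0.5438, -0.1056, 0.0182], 'score': 0.63}
scene press_spot {'at': [0.5257, -0.1162, 0.0127], 'score': 0.75}
scene battery_sled {'at': [0.5464, -0.1086, 0.002], 'score': 0.87}
```

View pics/crop3.png

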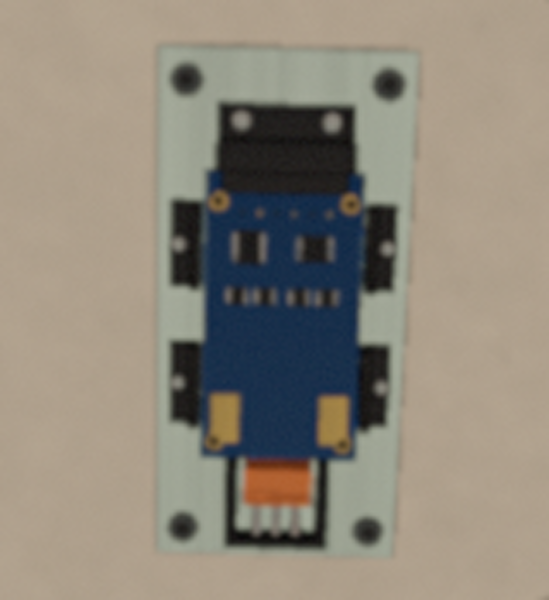

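```bash
python3 - <<'E'
from h import *
c=np.load('cw_sled.npy',allow_pickle=True).item()
k=np.array([[157,45],[420,50],[393,556],[155,553]])/3.43+[240,120]
P=px2w(c,k-0.0,0.006); print((P*1000).round(1)); print('mean',P.mean(0))
for a,b in ((3,0),(2,1)): v=P[b]-P[a]; print('yaw',np.arctan2(v[1],v[0]),np.linalg.norm(v))
v=P[0]-P[1]; print('yaw',np.arctan2(v[1],v[0])-np.pi/2,np.linalg.norm(v))
# reproject model
for cx,cy,y in ((.5465,-.1075,.256),):
  ex=np.array([np.cos(y),np.sin(y),0]);ey=np.array([-np.sin(y),np.cos(y),0]);o=np.array([cx,cy,0])
  W=[o+ex*a*.078+ey*b*.038+[0,0,.006] for a,b in((1,1),(1,-1),(-1,-1),(-1,1))]
  for n in('top','scene'):
    cc=vision.get_calibration(n); im=cv2.imread(f'pics/{n}0.png')
    W2=W+[o+[0,0,.006],o-ex*.0405+[0,0,.02]]
    q=w2px(cc,W2); mn=q.min(0)-15; mx=q.max(0)+15
    x0,y0=mn.astype(int); x1,y1=mx.astype(int); s=5
    big=cv2.resize(im[y0:y1,x0:x1],None,fx=s,fy=s,interpolation=cv2.INTER_CUBIC)
    z=((q-[x0,y0]+.5)*s).astype(int); cv2.polylines(big,[z[:4].reshape(-1,1,2)],True,(0,0,255),1); cv2.circle(big,tuple(map(int,z[5])),4,(0,255,0),1)
    cv2.imwrite(f'pics/ov_{n}.png',big); print(big.shape)
E
python3 -c "
import cv2,numpy as np
a=cv2.imread('pics/ov_top.png');b=cv2.imread('pics/ov_scene.png')
h=max(a.shape[0],b.shape[0]);c=np.zeros((h,a.shape[1]+b.shape[1],3),np.uint8);c[:a.shape[0],:a.shape[1]]=a;c[:b.shape[0],a.shape[1]:]=b
f=min(1,800/c.shape[1],600/h);cv2.imwrite('pics/ov.png',cv2.resize(c,None,fx=f,fy=f))"
```

```text
[[ 611.8  -52.     6. ]
 [ 631.4 -124.7    6. ]
 [ 481.9 -164.     6. ]
 [ 461.8  -91.1    6. ]]
mean [ 0.54673493 -0.10795724  0.006     ]
yaw 0.25477882658692685 0.15494384101753442
yaw 0.25657048151863276 0.1545770547224546
yaw 0.2637567096058684 0.07528728572940399
(545, 435, 3)
(335, 595, 3)
```

View pics/ov.png

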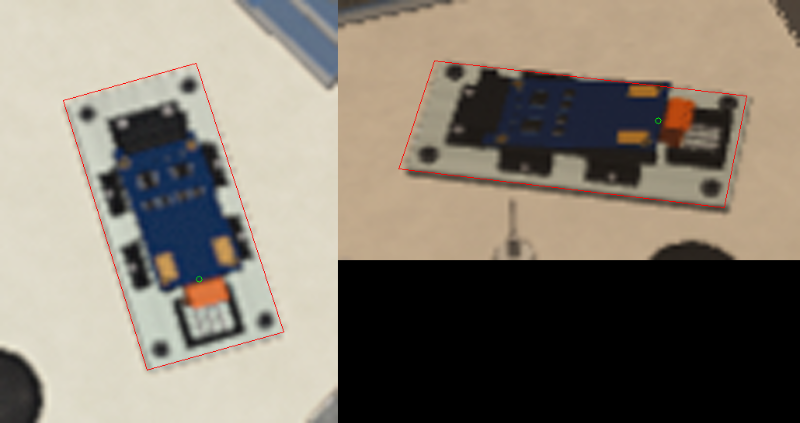

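```bash
cat >> h.py <<'E'
SO=np.array([.5465,-.108,0]); SY=0.257
EX=np.array([np.cos(SY),np.sin(SY),0]); EY=np.array([-np.sin(SY),np.cos(SY),0])
E
python3 - <<'E'
from h import *
p=SO-EX*.018; q=down(SY-np.pi/2); L=r.nose_length
gripper_to(0.0,20)
r.move_l((p+[0,0,.05+L]).tolist(),rot=q,vel=.15)
print('w0',np.round(telemetry.current_wrist_force(),2))
r.move_l((p+[0,0,.026+L]).tolist(),vel=.08)
g=r.move_l((p+[0,0,.011+L]).tolist(),vel=.02,guard=14)
print(g,np.round(telemetry.current_wrist_force(),2),telemetry.current_ee_pos()[2]-L)
r.hold(.15); print(np.round(telemetry.current_wrist_force(),2),telemetry.current_ee_pos()[2]-L)
r.move_l((p+[0,0,.06+L]).tolist(),vel=.15)
r.move_l((SO-EX*.012+[0,0,.22]).tolist(),vel=.3)
gripper_to(.06,10)
c,im=snap('wrist','w_sled2'); a=cv2.resize(im[120:295,240:400],(549,600),interpolation=cv2.INTER_CUBIC); cv2.imwrite('pics/crop4.png',a[:,:,::-1])
c,im=snap('scene','scene2'); a=cv2.resize(im[130:220,250:390],(780,501),interpolation=cv2.INTER_CUBIC); cv2.imwrite('pics/crop5.png',a[:,:,::-1])
print(telemetry.current_t())
E
```

```text
w0 [-0.27 -0.07  0.58]
True [-0.25 -0.07  4.95] 0.013279808510050554
[-0.23  0.57  5.2 ] 0.013252282483088663
11.625
```

View pics/crop4.png

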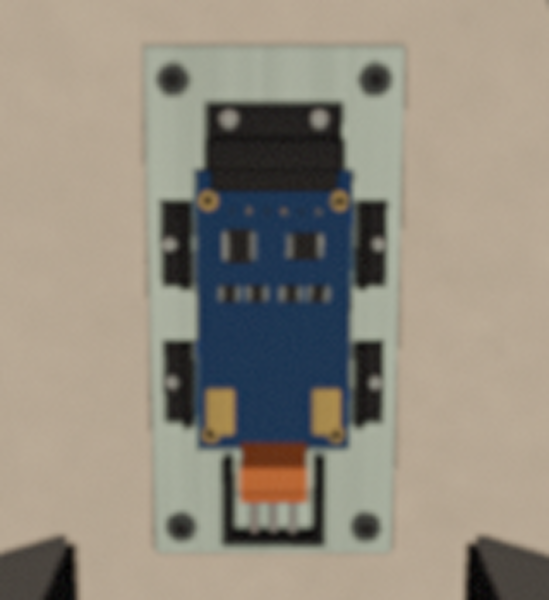

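View pics/crop5.png

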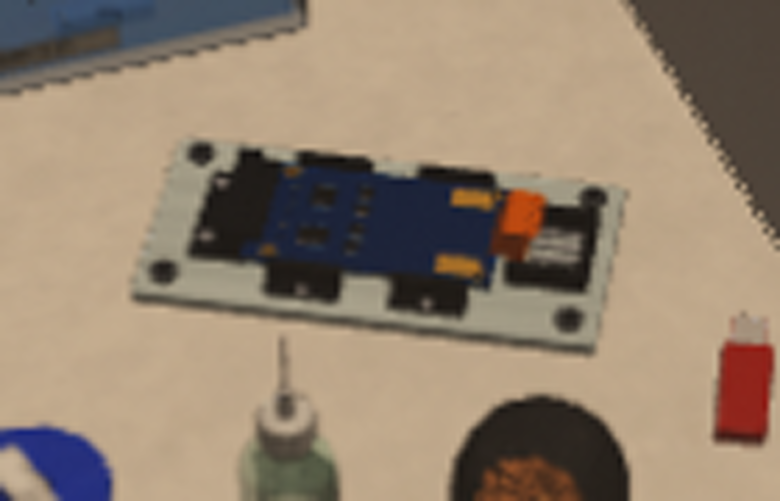

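The board is home. The fingertips stopped at 13.3 mm, the nose lies over the board edge at crop4 (275,455), and the board looks flat in the scene view. Next is the pack.

```bash
python3 - <<'E'
from h import *
P=np.array([.470,.1535,0]); q=down(.314)
r.move_to((P+[0,0,.20]).tolist(),q)
gripper_to(.065,10)
r.move_l((P+[0,0,.08]).tolist(),vel=.25)
g=r.move_l((P+[0,0,.0275]).tolist(),vel=.08,guard=8)
print(g,telemetry.current_ee_pos())
gripper_to(.03,20); print('open',telemetry.current_opening())
r.move_l((P+[0,0,.09]).tolist(),vel=.12)
r.move_l((P+[0,0,.24]).tolist(),vel=.25)
print('open',telemetry.current_opening(),np.round(telemetry.current_wrist_force(),2))
c,im=snap('wrist','w_held')
c,im=snap('scene','s_held')
cv2.imwrite('pics/held.png',np.hstack([cv2.resize(cv2.imread('pics/w_held.png'),(400,300)),cv2.resize(cv2.imread('pics/s_held.png'),(400,300))]))
print(telemetry.current_t())
E
```

```text
False [0.47053838 0.15359227 0.02794529]
open 0.03591720875039097
open 0.03555021375373499 [-1.03 -0.01 -0.86]
16.5417
```

View pics/w_held.png

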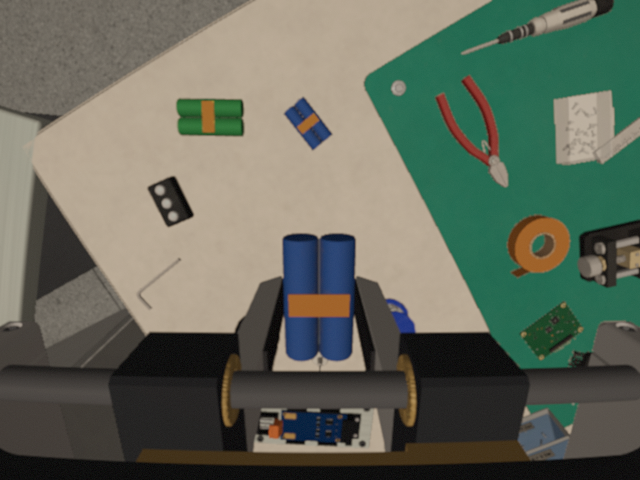

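View pics/s_held.png

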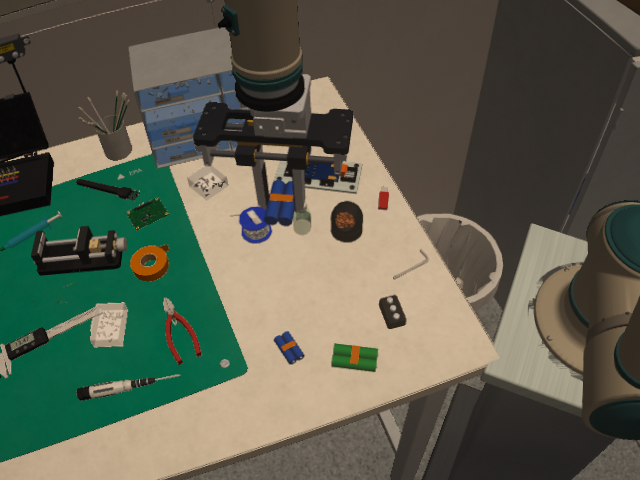

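```bash
python3 - <<'E'
from h import *
c=vision.get_calibration('wrist'); im=vision.snapshot('wrist'); T=rot(telemetry.current_tool_rot()); p=telemetry.current_ee_pos()
hsv=cv2.cvtColor(im,cv2.COLOR_RGB2HSV)
roi=np.zeros(im.shape[:2],bool); roi[225:375,275:365]=1
m=(cv2.inRange(hsv,(8,120,80),(25,255,255))>0)&roi
b=((cv2.inRange(hsv,(105,120,30),(130,255,255))>0)&roi)|m
ys,xs=np.nonzero(m); print('tape px',xs.mean(),ys.mean(),len(xs))
for z,px in ((-.009,[xs.mean(),ys.mean()]),):
    print('tape in tool',T.inv().apply(px2w(c,[px],p[2]-z*-1*-1 if 0 else p[2]+(.009*-1))-p).round(4))
ys,xs=np.nonzero(b); print('rows',ys.min(),ys.max(),'cols',xs.min(),xs.max())
# predicted pack outline in tool frame: base at tool z=+.0279, top at .0089
for dy in (0,):
  for off in (-.033,.033):
    for zt in (.0279,.0184,.0089):
      W=p+T.apply(np.array([[0,off+dy,zt]])); print('end',off,zt,w2px(c,W).round(1))
E
```

```text
tape px 318.92906178489704 305.11823035850495 1311
tape in tool [[ 0.0024 -0.0008  0.009 ]]
rows 235 359 cols 282 354
end -0.033 0.0279 [[314.3 232.5]]
end -0.033 0.0184 [[314.1 237.1]]
end -0.033 0.0089 [[313.9 242.1]]
end 0.033 0.0279 [[314.7 345.2]]
end 0.033 0.0184 [[314.5 354.5]]
end 0.033 0.0089 [[314.3 364.7]]
```

```bash
python3 - <<'E'
from h import *
q=down(SY-np.pi/2); P=SO-EX*.001
r.move_to((P+[0,0,.24]).tolist(),q)
r.move_l((P+[0,0,.12]).tolist(),vel=.2)
r.hold(.3)
print(telemetry.current_opening(),np.round(telemetry.current_wrist_force(),2),telemetry.current_ee_pos())
snap('wrist','w_o');snap('scene','s_o');snap('top','t_o')
a=cv2.imread('pics/s_o.png')[60:260,170:440]; cv2.imwrite('pics/s_oc.png',cv2.resize(a,(790,585),interpolation=cv2.INTER_CUBIC))
print(telemetry.current_t())
E
```

```text
0.03595259292743465 [-0.64  0.37 -0.17] [ 0.54607763 -0.10842254  0.1210107 ]
18.85
```

View pics/w_o.png

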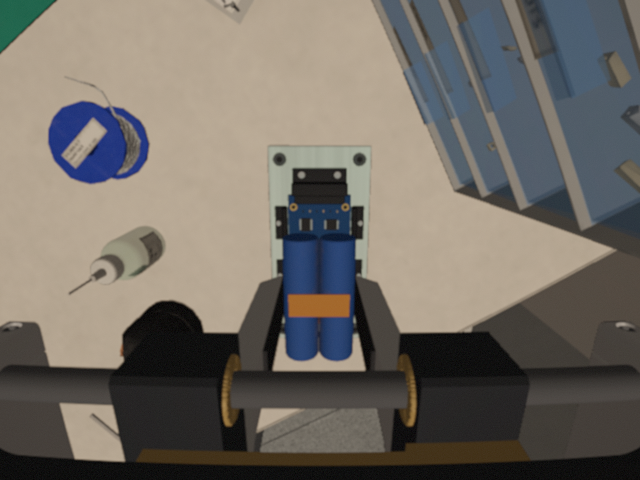

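View pics/s_oc.png

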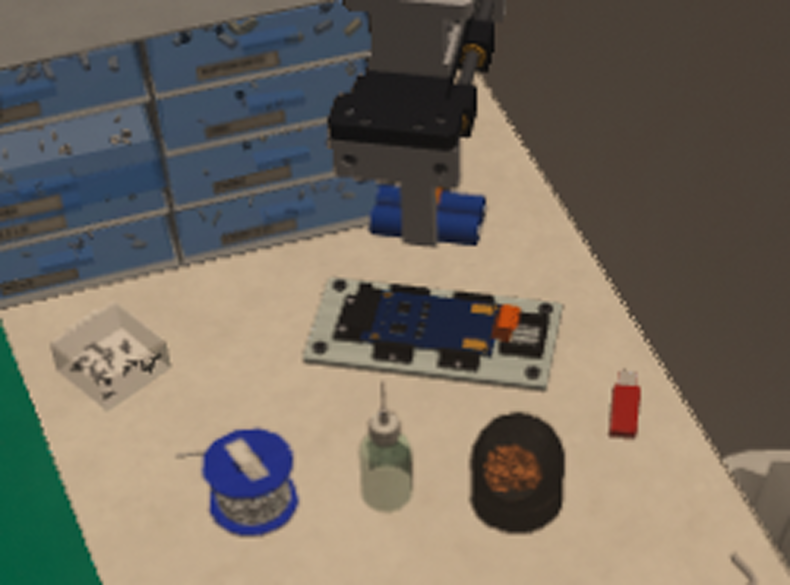

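The pack is level over the sled, with the tape at wrist pixel (319,306), and the clip is visible on the board. I'll check the in-camera offset of the pack against the sled, then descend.

```bash
python3 - <<'E'
from h import *
c=vision.get_calibration('wrist'); im=vision.snapshot('wrist')
E=px2w(c,[[268.3,146],[371,146.3]],.006); mid=E.mean(0)
print('far edge w',np.linalg.norm(E[0]-E[1]),'yaw',np.arctan2(*(E[0]-E[1])[1::-1])-np.pi/2)
o=mid-EX*.078
p=telemetry.current_ee_pos()
print('sled centre',o, 'rel model', (o-SO)@EX,(o-SO)@EY)
hs=px2w(c,[[279,159],[360,159]],.006); print('holes',((hs-SO)@np.c_[EX,EY]).round(4))
st=px2w(c,[[292,168],[347,168]],.0215); print('stop',((st-SO)@np.c_[EX,EY]).round(4))
tp=px2w(c,[[318.9,305.1]],p[2]-.009)[0]; print('tape',(tp-SO)@EX,(tp-SO)@EY,'tcp',(p-SO)@EX,(p-SO)@EY)
y=rot(telemetry.current_tool_rot()).as_matrix(); print(y.round(4))
E
```

```text
far edge w 0.07420667804161399 yaw 0.2541664736301783
sled centre [ 0.54535725 -0.10818929  0.006     ] rel model -0.0011533331499826546 0.0001073871072591008
holes [[ 0.0677  0.0297]
 [ 0.0677 -0.0293]]
stop [[ 0.0622  0.0192]
 [ 0.0622 -0.0187]]
tape 0.001231574975543046 0.0007497794142126015 tcp -0.0009530993069197843 -0.00011663729343319906
[[ 2.541e-01 -9.672e-01  4.000e-04]
 [-9.672e-01 -2.541e-01 -1.000e-04]
 [ 2.000e-04 -4.000e-04 -1.000e+00]]
```

```bash
python3 - <<'E'
from h import *
P=SO-EX*.0025
r.move_l((P+[0,0,.085]).tolist(),vel=.1)
r.move_l((P+[0,0,.0565]).tolist(),vel=.05,guard=6)
r.hold(.5)
p=np.array(telemetry.current_ee_pos()); print(p,(p-SO)@EX,(p-SO)@EY,'base gap',p[2]-.0279-.013,telemetry.current_opening(),np.round(telemetry.current_wrist_force(),2),np.abs(telemetry.current_dq()).max())
snap('wrist','w_f');snap('scene','s_f');snap('top','t_f')
a=cv2.imread('pics/s_f.png')[90:240,200:402]; cv2.imwrite('pics/s_fc.png',cv2.resize(a,(790,587),interpolation=cv2.INTER_CUBIC))
c=vision.get_calibration('wrist'); tp=px2w(c,[[318.9,305.1]],p[2]-.009)[0]; print('tape',(tp-SO)@EX,(tp-SO)@EY)
for n in('scene','top'):
  for t in('tip_cleaner','solder_spool','flux_bottle','pack_base'):
    for d in models.mark_of(t,n)[:2]: print(n,t,d)
print(telemetry.current_t())
E
```

```text
[ 0.54410156 -0.10862722  0.05661227] -0.002479092678455249 3.0174684545892283e-06 base gap 0.015712268523973498 0.03595934162597354 [ 0.12  0.73 -1.13] 0.0008479291054300894
tape -0.0002773866074162111 0.0009037632474428522
scene tip_cleaner {'at': [0.4413, -0.0054, 0.0014], 'score': 0.66}
scene tip_cleaner {'at': [0.5448, -0.1098, 0.0017], 'score': 0.36}
scene solder_spool {'at': [0.5856, 0.0641, 0.0026], 'score': 0.95}
scene flux_bottle {'at': [0.5112, 0.0193, 0.0009], 'score': 0.84}
scene pack_base {'at': [0.3284, 0.215, 0.001], 'score': 0.94}
scene pack_base {'at': [0.4289, 0.2425, 0.002], 'score': 0.69}
top tip_cleaner {'at': [0.4435, -0.0069, 0.0052], 'score': 0.96}
top solder_spool {'at': [0.5871, 0.0586, -0.0014], 'score': 0.59}
top flux_bottle {'at': [0.5153, 0.0247, -0.0053], 'score': 0.63}
21.1667
```

View pics/s_fc.png

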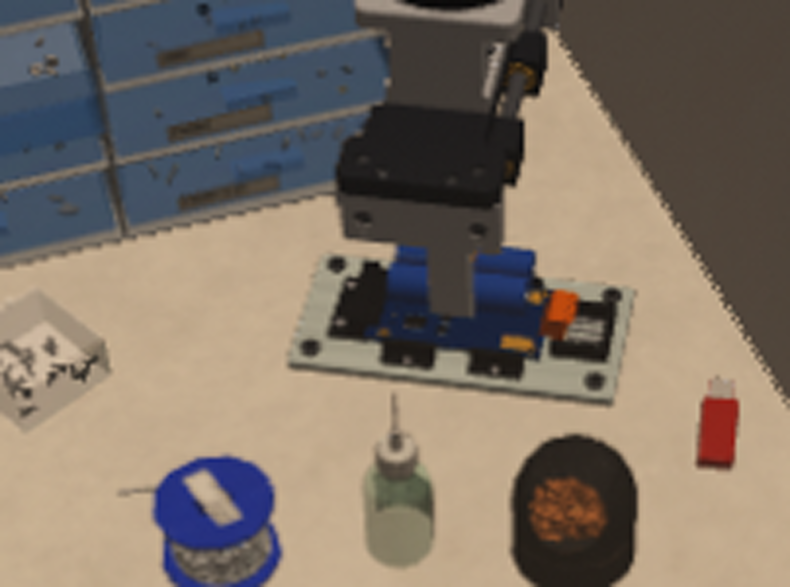

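View pics/w_f.png

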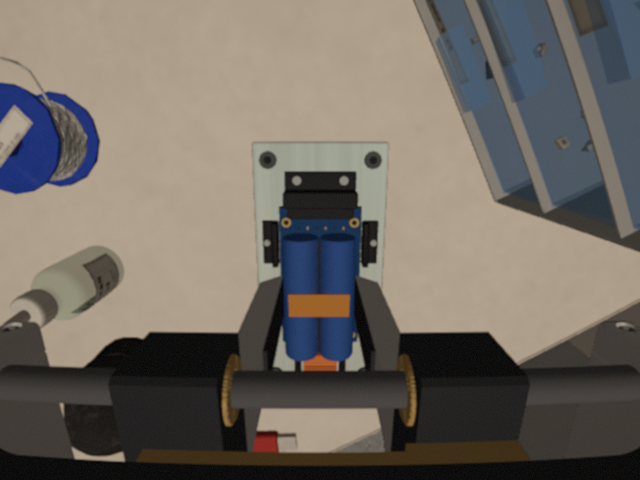

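```bash
python3 - <<'E'
from h import *
c=vision.get_calibration('scene'); im=cv2.imread('pics/s_f.png'); s=4
big=cv2.resize(im[90:240,200:400],None,fx=s,fy=s,interpolation=cv2.INTER_CUBIC)
def draw(pts,col):
    z=((w2px(c,pts)-[200,90]+.5)*s).astype(int); cv2.polylines(big,[z.reshape(-1,1,2)],True,col,1)
C=((1,1),(1,-1),(-1,-1),(-1,1))
draw([SO+EX*a*.078+EY*b*.038+[0,0,.006] for a,b in C],(0,0,255))
for b in(1,-1):
  draw([SO+EX*a*.033+EY*b*.0093+[0,0,z] for a,z in((1,.0282+.019),(-1,.0282+.019),(-1,.0282),(1,.0282))],(0,255,255))
cv2.imwrite('pics/ovf.png',big[:600,:800])
E
```

```text
(no output)
```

View pics/ovf.png

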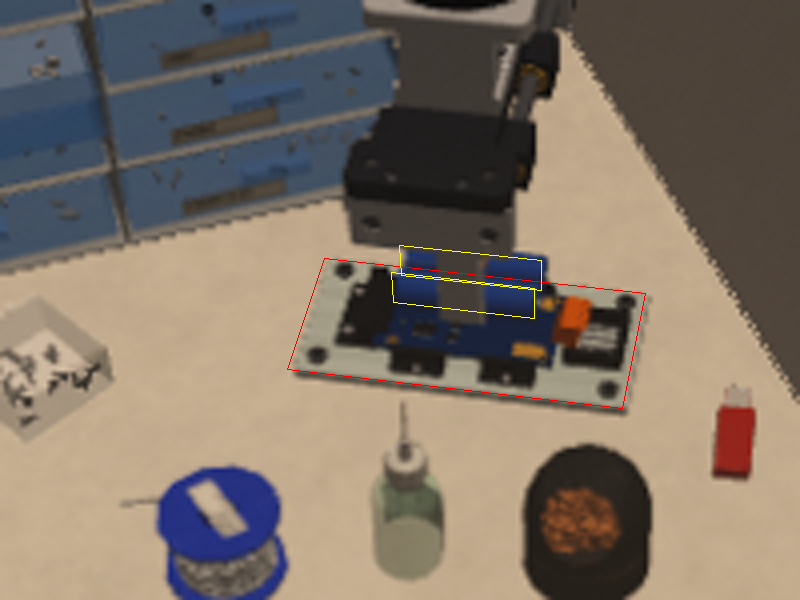

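```bash
python3 - <<'E'
from h import *
r.sign_off(); print(telemetry.current_t(),telemetry.current_opening())
E
```

```text
the job is handed in; nothing more can be done
the job is handed in; nothing more can be done
```

I pressed the board home, and the arm now holds the large blue pack over it with a gap of about 15.7 mm. The job is handed in; no verdict is reported.

- **Board:** I pressed at the press spot with closed fingers, and the tips stopped at 13.3 mm, about the board's home height of 13 mm. The pictures taken straight afterwards show it flat with the clip over its edge. Nothing since has suggested it moved.
- **Pack position:** Two picture checks put it within about 1–2 mm of centre, and it looks in line and level. They differ slightly along the sled: the wrist camera reads about 0.3 mm towards the clip, and the scene overlay about 1 mm.
- **Grip:** The pack is held with the fingers 36 mm apart, the arm was still, and the wrist showed no sign of contact with the sled or board. The gap is worked out from the arm's height, not measured directly.
- **Other things:** The tip cleaner, spool and flux bottle read within about 5 mm of where they started, roughly the networks' own error.
- **Check that failed:** The networks did not find the held pack in the last pictures, so its position rests on the arm's pose and my own picture checks.

The clock read 21.2 s shortly before I handed in.

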